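Prime the bench greaser, seat the lid pair and lift the dust cover alone

TASK

Prime the bench greaser: pull its sprung lever through the full stroke towards the spout side, ease it slowly back home without letting it snap, and let go. Then carry the nested lid pair from the drip tray by the inner lid's stem, the dust cover riding on it, and lower it until the inner lid is fully seated in the greaser's tin; let go of the stem, take the dust cover by its collar and lift it off alone, leaving the inner lid seated. Finish while still holding the dust cover level in the gripper, wholly above the top of the stem; leave the other things in the tray where they are.

Things in the scene. Friction and masses are not known exactly. Their poses are not given: they have to be found in the camera images.
- greaser: Bench greaser fixed to the shelf on the robot's left or right: dark steel base plate 150 (x) x 315 (y) x 6 mm, an open grey tin at its -y end, a short grey pump with the lever at its +y end. Origin: centre of the plate's underside; z up. The pump's brass spout points along -x, towards the robot's side (yaw up to about 0.3 rad).
- tin_mouth (a point): Centre of the tin's open mouth, at rim height (91 mm above the shelf); axes as the greaser's. Tin: 114 mm outer, 106 mm inner diameter; 10 mm below the rim a ledge runs round inside (opening 75 mm) on which the inner lid rests. The tin's axis is 170 mm from the lever's plane.
- lever_pivot (a point): Centre of the lever's hinge, 74 mm above the shelf; the hinge axis is the greaser's y axis.
- lever_grip (a point): Grasp point on the lever's black round handle, 20 mm diameter, which sticks out along the greaser's +y (away from the tin) for 70 mm from the end of the 10 mm steel rod; this point is on its axis, 40 mm from the rod, 130 mm from the hinge axis, and moves with the lever. At home the lever leans 0.35 rad from vertical to +x (point 196 mm above the shelf), at the end 0.5 rad to -x.
- lever (a joint): Lever angle in rad: 0 = home (stop, where the spring holds it), growing as the handle is pulled to the greaser's -x, end stop 0.85; 0.75 counts as the full stroke. Spring and damper need about 2 N at the handle at home, 7 N at the end. Let go at the end it snaps back at about 5 rad/s; ease it back at 1 rad/s or less (0.13 m/s at the handle).
- stem (a point): Middle of the bare part of the inner lid's upright round stem, 20 mm diameter; z is the stem's axis. 59 mm above the lid's underside, 15 mm below the stem's top, 15 mm above the top of the dust cover's collar when nested. With the inner lid seated on the tin's ledge this point is 49 mm above the rim. Lifting the stem lifts both lids.
- collar (a point): Centre of the dust cover's upright round collar (44 mm outer, 32 mm inner diameter, 26 mm high), half-way up; z is its axis. 13 mm above the disc's upper face, 25 mm above the skirt's lower edge. The inner lid's stem stands through the collar, 30 mm above its top. Nested, this point is 28 mm below stem.
- tray: Orange plastic drip tray fixed to the shelf, 330 (x) x 330 (y) x 22 mm high, walls and floor 4 mm. Origin: centre of its underside. The lid pair stands in its middle or a little nearer the robot.
- jar: Clear glass jar with clamp lid, 72 mm diameter, 106 mm high, at the tray's far (+x) side. Bystander. Origin: centre of its underside.
- mug: White ceramic mug, 76 mm diameter, 88 mm high, handle at its +y, at the tray's far side. Bystander. Origin: centre of its underside.
- pump_can: Dark steel pump oil can with slanting brass nozzle, 70 mm diameter, 138 mm high, at the tray's far side. Bystander. Origin: centre of its underside.
- spanner: Steel spanner 160 mm long lying along the tray's near side. Bystander. Origin: on its underside.
- inner_lid: Inner lid, aluminium, 250 g: disc 94 mm diameter, 6 mm thick, on it a step 64 mm wide up to 14 mm, a boss 28 mm wide up to 20 mm, then the stem up to 74 mm. Origin: centre of the disc's underside; z up the stem. It lies flat in the tray at the start.
- outer_lid: Dust cover (outer lid), steel, 250 g: disc 138 mm diameter, 4 mm thick, with a skirt 8 mm down round its edge (inner diameter 130 mm, loose over the tin) and the collar round its central hole. Origin: centre of the disc's underside, 17 mm below collar. At the start it lies loose on the inner lid's step.

How it is judged (in metres and radians):
On the way, in this order (a step that is already met when the one before it is completed fails the run):
1. the lever is pulled through its full stroke (0.75 rad or more) (value of joint lever above 0.75 rad), for 0.05 s.
2. the lever is back home (under 0.06 rad) and let go (value of joint lever below 0.06 rad and contact force between the fingers and greaser below 0.3 N), for 0.2 s.
3. the inner lid is seated in the tin with the dust cover still nested on it, and let go (z of stem in the frame of tin_mouth between 0.045 and 0.053 m and horizontal distance between stem and tin_mouth below 0.009 m and angle between stem's own z axis and vertical below 0.06 rad and z of collar in the frame of stem below -0.018 m and contact force between the fingers and inner_lid below 0.3 N), for 0.2 s.
At the end, for the whole second after the job is handed in: Dust cover gripped, still, level within 0.25 rad, collar point over 43 mm above the stem point, touching neither inner lid nor greaser; inner lid at rest, untouched, seated on the ledge (height within 4 mm, centred within 9 mm, tilt under 0.06 rad); lever home (under 0.06 rad) (z of stem in the frame of tin_mouth between 0.045 and 0.053 m and horizontal distance between stem and tin_mouth below 0.009 m and angle between stem's own z axis and vertical below 0.06 rad and value of joint lever below 0.06 rad and z of collar in the frame of stem above 0.043 m and angle between collar's own z axis and vertical below 0.25 rad and contact force between the fingers and outer_lid above 1 N and contact force between each of outer_lid, the arm and inner_lid below 0.2 N and contact force between outer_lid and greaser below 0.2 N and linear speed of inner_lid below 0.02 m/s and linear speed of outer_lid below 0.05 m/s); the arm keeps its last pose, push and grip.
It fails at once if the lever flew back (faster than 2.2 rad/s) (velocity of joint lever below -2.2 rad/s).
It fails at once if the two lids came apart (over 20 mm) while the inner lid was not seated in the tin (z of collar in the frame of stem above -0.008 m and not (z of stem in the frame of tin_mouth between 0.042 and 0.056 m and horizontal distance between stem and tin_mouth below 0.01 m and angle between stem's own z axis and vertical below 0.12 rad)).
It fails at once if a bystander was moved by more than 30 mm or tipped (distance of any of jar, mug, pump_can, spanner from where it was at the start of the episode above 0.03 m or angle between any of jar, mug, pump_can's own z axis and vertical above 0.3 rad).
It also fails if it takes over 72 s, if anything falls off the work surface, if the arm or the gripper's body presses on something with over 40 N, if the wrist force passes 120 N, or if a joint passes its speed limit or range.

ROBOT

A 6-joint arm with a two-finger parallel gripper is mounted at the origin on the work surface. World frame = base frame: x ahead of the robot, y to its left, z up, the work surface at z = 0. Lengths are in mm, angles in degrees, forces in N, time in s.
With the tool pointing down it reaches from about 300 to 850 mm from the base axis. Payload 4.2 kg.
Tool frame: the origin (TCP) lies midway between the tips of the shut fingers; the grasp point (between the pads) lies 19 mm behind it (env.grip_depth is the distance from the TCP to the grasp point, in mm); z points along the fingers, y is the line along which they close (so a half turn about z gives the same grasp; the last joint's range is limited). The gripper opens to 91 mm and grips with 3 to 60 N. Pads are 32 mm wide; open, the fingers measure 118 mm over their backs; the gripper's body (76 mm by 178 mm) begins 60 mm behind the grasp point.
Start: joints at [71.849, 18.312, 89.639, -0, 72.044, -1.146], TCP at [168.168, 549.875, 213.976] pointing down, gripper open.
Joint ranges: [-177.97, 177.97], [-48.28, 115.42], [12.27, 149.76], [-77.06, 257.06], [2.81, 150.46], [-146.56, 146.56]. Speed limits (degrees/s): [147.25, 147.25, 180, 180, 180, 180].

INTERFACE

Orientations are given as [roll, pitch, yaw] about the fixed x, y, z axes, in that order (R = Rz(yaw) Ry(pitch) Rx(roll)).
In Python, from workcell import env, eyes gives the robot as it stands.
- The arm moves only by the tool send_rows, never from a script. Its argument "motion" is a list of rows, each a list of 7 numbers: the shift along the world's x, y, z normalised to -1 to 1, where 1 is 0.5 m, then the turn, a rotation vector about the world's x, y, z normalised to -1 to 1, where 1 is 60 degrees, then the opening, from -1 (shut) to 1 (fully open). A call has 1 to 20 rows; each row is the pose to reach, as a shift and turn from the pose commanded when the call began; what a row does not reach only later rows make up. A row lasts 1/8 s, in which the tool goes at most 62.5 mm and 10.7 degrees, less where a joint would pass 70% of its speed; a pose out of reach is approached as far as the arm can. A call with a number of a shift or a turn outside -1 to 1 is refused whole. A call with a gripper value outside its range is refused whole. The fingers move at their own pace and stop on an object; "squeeze" is the grip in N (left out, the last holds). Time passes only in rows, so rows that repeat a pose let the fingers close. It gives the time, the measured TCP pose, the force, the opening and the grip force at its end, in the units of the state.
- env.state(): the state, without advancing time (a new reading comes with each control period).
- eyes.grab_frame(name): name is "scene" or "top" or "wrist"; returns a dict with "pixels" (420x560x3 uint8, red, green, blue), "depth" (420x560 float32, mm along the optical axis (not along the pixel's ray), 0 where there is no reading), "fx", "fy", "cx", "cy" (pixels), "R" (3x3) and "t" (3): a world point X has camera coordinates R X + t; the wrist camera has in their place "T_tool_cam" (4x4, takes a point from camera to tool coordinates, whose origin is the TCP and whose axes are the flange's). Camera axes: x right, y down, z forward; pixel columns grow to the right and rows downward; lengths in mm; the calibration is good to about 2 mm. A picture is of the moment at which its call begins: read the wrist's pose just before it.
- env.job_done(): hands the job in; it is judged then, once.
The state is a dict: "time_s": time; "qpos": joint angles; "qvel": joint speeds; "effort": joint torques, N m; "ee_pos": TCP position; "ee_rot": TCP orientation; "force": force on the tool from outside, world axes, zero at the start; "torque": the same for the moment, N m; "gripper_width": finger opening in mm; "gripper_force": force on a finger pad.
Only numpy, scipy, OpenCV 4.12 (cv2) and the standard library are available. Lean on these libraries where they do the work, as an engineer would, in place of code of your own. Each camera call takes 0.05 s, during which the arm holds its last target. There are 200 camera calls.

## Working session

There is one attempt and no reset: what is moved stays moved. The work goes in short steps, Python scripts to look and compute and a tool call to move; the robot and the scene stay as the last step left them, time stands still between calls to the robot, and variables do not carry over. Pictures are saved under pics/ and viewed, at most 10 in all, crops included, and the job is handed in when it is done.

Besides the shell and the picture viewer there is one more tool, called after "Request:" as a command line: name --pt "numbers of a row" for each row, then --argument value for the rest. send_rows: Moves the arm, as the interface text tells. Its arguments: {"type":"object","properties":{"motion":{"type":"array"},"squeeze":{"type":"number"}},"required":["motion"]}

```bash
mkdir -p pics; ls; cat > h.py <<'E'
import numpy as np, cv2
from workcell import env, eyes
from scipy.spatial.transform import Rotation as Ro
def cloud(f, st=None):
    d=f["depth"]; v,u=np.mgrid[:d.shape[0],:d.shape[1]]
    P=np.stack([(u-f["cx"])/f["fx"]*d,(v-f["cy"])/f["fy"]*d,d],-1)
    if "R" in f: return (P-np.array(f["t"]))@np.array(f["R"])
    T=np.array(f["T_tool_cam"]); P=P@T[:3,:3].T+T[:3,3]
    return P@Ro.from_euler("xyz",st["ee_rot"],degrees=True).as_matrix().T+np.array(st["ee_pos"])
def save(f,n): cv2.imwrite("pics/"+n+".png",f["pixels"][:,:,::-1])
E
python3 - <<'E'
from h import *
s=env.state(); print(s)
a=[]
for n in("scene","top"):
    f=eyes.grab_frame(n); save(f,n); np.savez(n,**f); a.append(f["pixels"])
    print(n,f["fx"],f["R"],f["t"])
E
```

```text
pics
{'time_s': 0.0, 'qpos': array([ 7.18493618e+01,  1.83527267e+01,  8.97058090e+01,  2.52828804e-04,
        7.20451020e+01, -1.14431816e+00]), 'qvel': array([-0.02048161,  0.11433359, -0.00835516,  0.08215448,  0.02737211,
       -0.02854723]), 'effort': array([ 4.73903549e-05, -4.12448001e+01, -2.31974941e+01,  7.26208510e-02,
        4.54417686e-02, -1.21231406e-04]), 'ee_pos': array([167.99891198, 549.37987016, 213.1134585 ]), 'ee_rot': array([-1.79896388e+02, -2.31005164e-03,  1.62993600e+02]), 'force': array([-0.64927664,  0.43642866, -0.5058113 ]), 'torque': array([-0.01322647, -0.01225424, -0.00062135]), 'gripper_force': 0.0, 'gripper_width': 91.41258794840634}
scene 431.42231591139296 [[ 0.62259336  0.78252187  0.00608535]
 [ 0.55724253 -0.43786916 -0.70551497]
 [-0.54941631  0.44263995 -0.70866889]] [-392.66800587 -215.82760982 1298.48522626]
top 411.81109715221515 [[ 0.01948363 -0.99978242  0.00744947]
 [-0.99068651 -0.02030958 -0.13463941]
 [ 0.13476141 -0.00475682 -0.99086666]] [  21.90178119  563.98850565 1108.07991369]
```

View pics/scene.png

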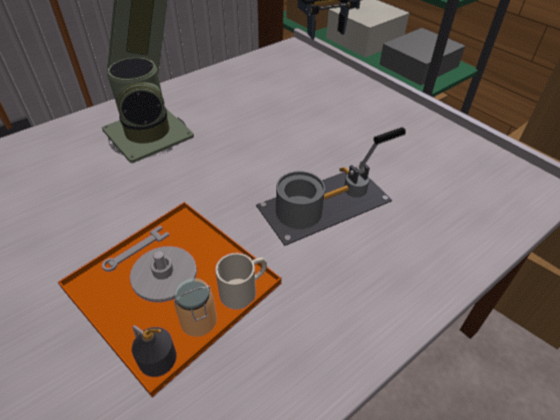

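View pics/top.png

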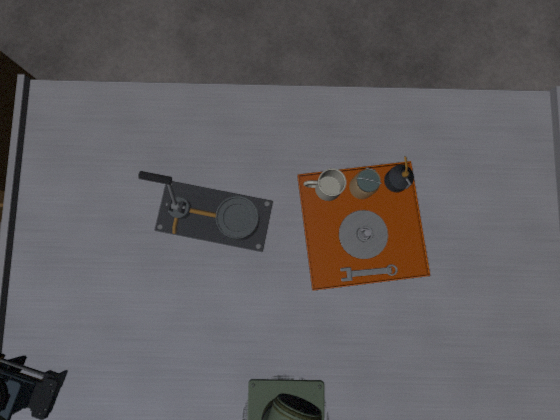

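The scene view shows the greaser (tin 300,198; handle 390,135) and the tray with the lid pair (stem 158,262). In the top view the tin is at (238,217), the handle at (155,177) and the stem at (365,234).

```bash
python3 - <<'E'
from h import *
for n in("top","scene"):
    f=dict(np.load(n+".npz")); P=cloud(f); 
    X,Y,Z=P[...,0],P[...,1],P[...,2]; ok=f["depth"]>0
    g=f["pixels"].mean(-1)
    reg=ok&(X>350)&(X<800)&(Y>0)&(Y<480)
    rim=reg&(abs(Z-91)<5)&(Y<250)
    (c,r)=cv2.minEnclosingCircle(P[rim][:,:2].astype(np.float32)); print(n,"rim",c,r,rim.sum(),np.median(Z[rim]))
    h=reg&(Z>178)&(Z<230); Q=P[h]; print("handle n",h.sum())
    if len(Q):
        print(Q.mean(0),Q.min(0),Q.max(0)); m=Q[:,:2]-Q[:,:2].mean(0); w=np.linalg.svd(m,full_matrices=False)[2][0]; pr=m@w
        print("axis",w,np.ptp(pr),Q[:,2].max(), Q[np.argmin(pr)],Q[np.argmax(pr)])
    pl=reg&(Z>1)&(Z<14)&(g<100); 
    print("plate",cv2.minAreaRect(P[pl][:,:2].astype(np.float32)),pl.sum())
    t=ok&(X>350)&(X<800)&(Y<-40)&(Y>-400)
    # lids
    col=t&(f["pixels"].std(-1)<15)&(X<600)
    for lo,hi in((14,26),(38,50),(66,85)):
        q=P[col&(Z>lo)&(Z<hi)]
        if len(q): print(lo,cv2.minEnclosingCircle(q[:,:2].astype(np.float32)),len(q),np.median(q,0))
E
```

```text
top rim (536.7263793945312, 143.0274658203125) 56.88267517089844 197 89.65206971421496
handle n 280
[613.91665014 330.63640927 202.09361716] [598.15179681 292.76522509 180.6527323 ] [630.44211474 371.8660936  209.33331238]
axis [-0.18269006 -0.98317056] 77.85541555297698 209.3333123774655 [621.64204086 370.78804728 204.70159811] [611.04252597 293.56951273 204.70979631]
plate ((562.9718017578125, 255.461669921875), (399.0010070800781, 164.0711669921875), 79.55333709716797) 4006
14 ((451.0900573730469, -213.56163024902344), 182.08053588867188) 1665 [ 500.29378604 -205.05369745   20.61567068]
38 ((546.8932495117188, -163.75059509277344), 82.72715759277344) 114 [ 503.94271287 -202.22829311   45.67649196]
66 ((548.173828125, -157.83062744140625), 76.40762329101562) 60 [ 504.61168908 -204.28879566   76.27514179]
scene rim (536.5747680664062, 142.4036102294922) 59.28018569946289 296 89.64279310042463
handle n 290
[617.88517407 325.01940097 200.17079033] [597.94485745 290.36580158 179.13845189] [631.13489228 369.71697598 207.60429615]
axis [-0.21995162 -0.97551078] 80.86795880055162 207.60429614888096 [626.97850744 369.39729883 201.20239085] [604.35579136 291.60004925 201.13807672]
plate ((548.37548828125, 214.9676055908203), (315.5671691894531, 154.99163818359375), 80.2417221069336) 2907
14 ((498.15203857421875, -176.70806884765625), 123.64947509765625) 2167 [ 512.27728526 -221.65686015   21.71683254]
38 ((544.8898315429688, -165.43450927734375), 82.483154296875) 208 [ 510.59477992 -212.03838934   46.02816398]
66 ((548.6288452148438, -160.89889526367188), 76.44304656982422) 102 [ 506.7135488  -208.64626945   76.51969878]
```

Request:
send_rows --pt "0 0 0.17 0 0 -0.1 1" --pt "0.2 -0.1 0.17 0 0 -0.3 1" --pt "0.896 -0.424 0.174 0 0 -1 1" --pt "0.896 -0.424 0.174 0 0 -1 1" --pt "0.896 -0.424 0.174 0 0 -1 1" --pt "0.896 -0.424 0.174 0 0 -1 1" --pt "0.896 -0.424 0.174 0 0 -1 1" --pt "0.896 -0.424 0.174 0 0 -1 1" --pt "0.896 -0.424 0.174 0 0 -1 1" --pt "0.896 -0.424 0.174 0 0 -1 1" --pt "0.896 -0.424 0.174 0 0 -1 1"

```text
time_s: 1.48
ee_pos: [615.8, 337.8, 300.1]
ee_rot: [-179.9, -0.0, 103.0]
force: [0.2, 0.0, 0.3]
gripper_width: 91.5
gripper_force: 0.0
```

Request:
send_rows --pt "0 0 0 0 0 -0.383 0.3" --pt "0 0 0 0 0 -0.383 0.3" --pt "0 0 0 0 0 -0.383 0.3" --pt "0 0 0 0 0 -0.383 0.3"

```text
time_s: 1.98
ee_pos: [615.3, 338.6, 301.3]
ee_rot: [180.0, -0.0, 80.2]
force: [-0.5, -0.6, 1.4]
gripper_width: 59.0
gripper_force: 0.0
```

```bash
python3 - <<'E'
from h import *
s=env.state(); print(s["time_s"],s["ee_pos"],s["ee_rot"],s["gripper_width"])
f=eyes.grab_frame("wrist"); save(f,"w1"); P=cloud(f,s); Z=P[...,2]
h=(f["depth"]>0)&(Z>183)&(Z<212)&(f["pixels"].mean(-1)<60); Q=P[h]; print(len(Q))
if len(Q):
    r=cv2.minAreaRect(Q[:,:2].astype(np.float32)); print(r,Q.mean(0),Q[:,2].max()); print(np.percentile(Q,[1,99],axis=0))
E
```

```text
1.975 [615.28775147 338.55284145 301.33814756] [ 1.79989529e+02 -1.03219060e-02  8.02200137e+01] 59.04392693583959
2312
((614.6954345703125, 332.1127624511719), (75.97394561767578, 19.796655654907227), 80.51090240478516) [615.2577713  334.43124243 202.13789671] 206.19117127642227
[[601.12099169 296.78922349 194.58019689]
 [628.60696081 369.38529234 205.36954893]]
```

View pics/w1.png

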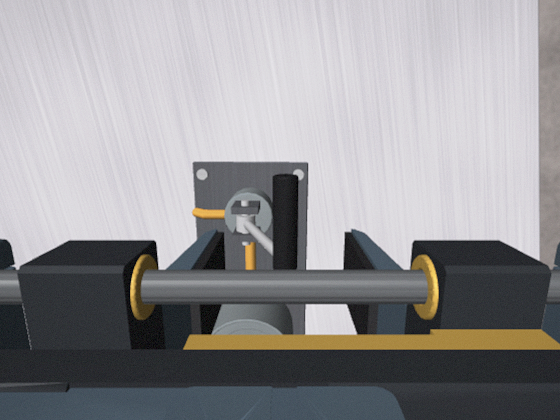

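The wrist view shows the black handle (285,180–250) centred between the open fingers; the measured axis is within 1 mm of the tool, so I go down and grip.

Request:
send_rows --pt "0 0 -0.12 0 0 0 0.1" --pt "0 0 -0.2 0 0 0 0" --pt "0 0 -0.248 0 0 0 -0.2" --pt "0 0 -0.248 0 0 0 -0.4" --pt "0 0 -0.248 0 0 0 -0.8" --pt "0 0 -0.248 0 0 0 -0.8" --pt "0 0 -0.248 0 0 0 -0.8" --pt "0 0 -0.248 0 0 0 -0.8" --squeeze 15

```text
time_s: 3.02
ee_pos: [616.4, 338.4, 178.4]
ee_rot: [179.9, -0.1, 80.0]
force: [-1.8, 1.3, 3.4]
gripper_width: 19.5
gripper_force: 15.0
```

Request:
send_rows --pt "-0.0245 0.0041 0.0076 0 0 0 -0.8" --pt "-0.0497 0.0083 0.0128 0 0 0 -0.8" --pt "-0.0751 0.0126 0.0154 0 0 0 -0.8" --pt "-0.1008 0.0169 0.0154 0 0 0 -0.8" --pt "-0.1262 0.0211 0.0128 0 0 0 -0.8" --pt "-0.1513 0.0253 0.0076 0 0 0 -0.8" --pt "-0.1759 0.0294 0 0 0 0 -0.8" --pt "-0.1994 0.0334 -0.0102 0 0 0 -0.8" --pt "-0.2086 0.0349 -0.0148 0 0 0 -0.8" --pt "-0.2086 0.0349 -0.0148 0 0 0 -0.8" --pt "-0.2086 0.0349 -0.0148 0 0 0 -0.8"

```text
time_s: 4.4
ee_pos: [515.6, 356.2, 172.2]
ee_rot: [179.4, -0.3, 80.0]
force: [6.2, 1.1, 5.2]
gripper_width: 19.3
gripper_force: 15.0
```

```bash
python3 - <<'E'
from h import *
s=env.state(); print(s["ee_pos"],s["force"])
f=eyes.grab_frame("scene"); P=cloud(f); X,Y,Z=P.transpose(2,0,1)
h=(f["depth"]>0)&(X>400)&(X<680)&(Y>345)&(Y<400)&(Z>170)&(Z<215)&(f["pixels"].mean(-1)<60); print(h.sum(),np.median(P[h],0))
E
```

```text
[515.5897482  356.24791778 172.18140611] [6.1813378  1.14022351 5.16529949]
130 [534.69548215 354.81431232 200.07123017]
```

Request:
send_rows --pt "0.009 -0.0015 0.005 0 0 0 -0.8" --pt "0.0209 -0.0035 0.01 0 0 0 -0.8" --pt "0.0327 -0.0055 0.0148 0 0 0 -0.8" --pt "0.045 -0.0075 0.019 0 0 0 -0.8" --pt "0.0574 -0.0096 0.0224 0 0 0 -0.8" --pt "0.0698 -0.0117 0.0254 0 0 0 -0.8" --pt "0.0824 -0.0138 0.0276 0 0 0 -0.8" --pt "0.0951 -0.0159 0.0292 0 0 0 -0.8" --pt "0.1079 -0.0181 0.0302 0 0 0 -0.8" --pt "0.1207 -0.0202 0.0306 0 0 0 -0.8" --pt "0.1335 -0.0223 0.0302 0 0 0 -0.8" --pt "0.1463 -0.0245 0.0292 0 0 0 -0.8" --pt "0.1589 -0.0266 0.0276 0 0 0 -0.8" --pt "0.1718 -0.0287 0.0254 0 0 0 -0.8" --pt "0.1842 -0.0308 0.0224 0 0 0 -0.8" --pt "0.1964 -0.0329 0.019 0 0 0 -0.8" --pt "0.2086 -0.0349 0.0148 0 0 0 -0.8" --pt "0.21 -0.0352 0.0148 0 0 0 -0.8" --pt "0.21 -0.0352 0.0148 0 0 0 -0.8"

```text
time_s: 6.82
ee_pos: [616.0, 337.3, 176.7]
ee_rot: [-179.9, 0.1, 80.0]
force: [-3.2, -4.2, -0.3]
gripper_width: 19.5
gripper_force: 15.0
```

Request:
send_rows --pt "0 0 0 0 0 0 -0.3" --pt "0 0 0 0 0 0 0.2" --pt "0 0 0 0 0 0 0.2" --pt "0 0 0 0 0 0 0.2" --pt "0 0 0 0 0 0 0.2" --pt "0 0 0 0 0 0 0.2"

```text
time_s: 7.58
ee_pos: [616.9, 337.8, 177.0]
ee_rot: [180.0, -0.0, 80.0]
force: [1.2, -0.1, -0.6]
gripper_width: 54.7
gripper_force: 0.0
```

Request:
send_rows --pt "0 0 0.1 0 0 0 0.2" --pt "0 0 0.2 0 0 0 0.2" --pt "0 0 0.226 0 0 0 0.2" --pt "0 0 0.226 0 0 0 0.2"

```text
time_s: 8.07
ee_pos: [617.0, 337.8, 290.6]
ee_rot: [179.9, -0.1, 80.0]
force: [0.5, 0.1, -0.3]
gripper_width: 55.2
gripper_force: 0.0
```

```bash
python3 - <<'E'
from h import *
s=env.state(); print(s["ee_pos"],s["force"])
f=eyes.grab_frame("wrist"); save(f,"w2"); P=cloud(f,s); Z=P[...,2]
h=(f["depth"]>0)&(Z>183)&(Z<212)&(f["pixels"].mean(-1)<60); Q=P[h]
print(cv2.minAreaRect(Q[:,:2].astype(np.float32)),Q[:,2].max())
E
```

```text
[617.0117069  337.80595143 290.55498505] [ 0.45279515  0.10759637 -0.30876762]
((615.0616455078125, 333.8507080078125), (72.30611419677734, 19.712886810302734), 80.49150848388672) 206.16165687827896
```

Request:
send_rows --pt "-0.16 -0.39 0 0 0 0 0.2" --pt "-0.16 -0.39 0 0 0 0 0.2" --pt "-0.16 -0.39 0 0 0 0 0.2" --pt "-0.16 -0.39 0 0 0 0 0.2" --pt "-0.16 -0.39 0 0 0 0 0.2" --pt "-0.16 -0.39 0 0 0 0 0.2"

```text
time_s: 8.88
ee_pos: [537.3, 143.7, 289.1]
ee_rot: [-179.9, -0.0, 80.1]
force: [0.2, 0.3, 0.4]
gripper_width: 54.3
gripper_force: 0.0
```

```bash
python3 - <<'E'
from h import *
s=env.state(); print(s["ee_pos"],s["force"])
f=eyes.grab_frame("wrist"); P=cloud(f,s); Z=P[...,2]
h=(f["depth"]>0)&(abs(Z-90)<3)&(np.hypot(P[...,0]-537,P[...,1]-143)<75); Q=P[h][:,:2]
A=np.c_[2*Q,np.ones(len(Q))]
print(len(Q),cv2.minEnclosingCircle(Q.astype(np.float32)),Q.min(0),Q.max(0), np.median(Z[h]))
E
```

```text
[537.31689875 143.73337266 289.12065902] [0.24070249 0.33994993 0.36275763]
1271 ((535.2047119140625, 141.2790069580078), 56.89533233642578) [478.38256341  84.62354238] [591.69132566 197.7053092 ] 89.09878869035938
```

Request:
send_rows --pt "-0.063 -0.698 0 0 0 0 0.2" --pt "-0.063 -0.698 0 0 0 0 0.2" --pt "-0.063 -0.698 0 0 0 0 0.2" --pt "-0.063 -0.698 0 0 0 0 0.2" --pt "-0.063 -0.698 0 0 0 0 0.2" --pt "-0.063 -0.698 0 0 0 0 0.2" --pt "-0.063 -0.698 -0.18 0 0 0 0.2" --pt "-0.063 -0.698 -0.18 0 0 0 0.2" --pt "-0.063 -0.698 -0.18 0 0 0 0.2" --pt "-0.063 -0.698 -0.18 0 0 0 0.2"

```text
time_s: 10.18
ee_pos: [507.0, -206.2, 201.1]
ee_rot: [179.9, 0.0, 80.1]
force: [-0.1, 0.4, 0.9]
gripper_width: 54.5
gripper_force: 0.0
```

```bash
python3 - <<'E'
from h import *
s=env.state(); print(s["ee_pos"],s["force"])
f=eyes.grab_frame("wrist"); save(f,"w3"); P=cloud(f,s); Z=P[...,2]
rr=np.hypot(P[...,0]-505,P[...,1]+206); ok=f["depth"]>0
for lo,hi,R in((72,84,25),(45,51,35),(32,38,80)):
    Q=P[ok&(Z>lo)&(Z<hi)&(rr<R)]
    if len(Q): print(lo,len(Q),cv2.minEnclosingCircle(Q[:,:2].astype(np.float32)),Q.min(0),Q.max(0),np.median(Q,0))
E
```

```text
[ 506.95603901 -206.1561618   201.12031942] [-0.1057032   0.3816611   0.91171583]
72 418 ((501.9878234863281, -209.50082397460938), 9.891814231872559) [ 492.42463902 -219.31373963   72.10887281] [ 511.44026412 -199.90833493   78.35356148] [ 502.02051633 -208.97052632   76.27006175]
45 696 ((501.9837646484375, -209.47097778320312), 21.672544479370117) [ 480.47974614 -230.87562778   45.00235876] [ 523.43979431 -188.22499292   50.45745288] [ 502.66678117 -207.21180021   46.19533585]
32 79 ((502.8968200683594, -204.9769287109375), 19.605632781982422) [ 486.06752835 -223.09892513   32.09460745] [ 522.32566522 -187.80253451   37.93542719] [ 504.54390374 -200.18818832   35.43057523]
```

View pics/w3.png

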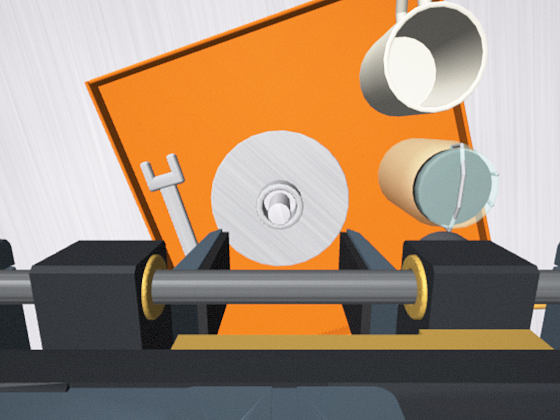

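The stem (279,210) with its collar and disc is centred in front of the fingers; stem and collar circles agree at (502,-209.5), with radii 9.9 and 21.7 mm as they should be. Next: descend and grip.

Request:
send_rows --pt "-0.01 -0.0066 -0.1 0 0 0 0.1" --pt "-0.01 -0.0066 -0.2 0 0 0 0.1" --pt "-0.01 -0.0066 -0.27 0 0 0 0.1" --pt "-0.01 -0.0066 -0.297 0 0 0 0.1" --pt "-0.01 -0.0066 -0.297 0 0 0 0.1" --pt "-0.01 -0.0066 -0.297 0 0 0 -0.3" --pt "-0.01 -0.0066 -0.297 0 0 0 -0.8" --pt "-0.01 -0.0066 -0.297 0 0 0 -0.8" --pt "-0.01 -0.0066 -0.297 0 0 0 -0.8" --pt "-0.01 -0.0066 -0.297 0 0 0 -0.8" --pt "-0.01 -0.0066 -0.297 0 0 0 -0.8" --squeeze 40

```text
time_s: 11.6
ee_pos: [501.4, -209.9, 52.3]
ee_rot: [179.8, 0.0, 80.0]
force: [1.9, 0.5, 5.6]
gripper_width: 19.0
gripper_force: 40.0
```

Request:
send_rows --pt "0 0 0.01 0 0 0 -0.8" --pt "0 0 0.04 0 0 0 -0.8" --pt "0 0 0.08 0 0 0 -0.8" --pt "0 0 0.13 0 0 0 -0.8" --pt "0 0 0.18 0 0 0 -0.8" --pt "0 0 0.23 0 0 0 -0.8" --pt "0 0 0.265 0 0 0 -0.8" --pt "0 0 0.276 0 0 0 -0.8" --pt "0 0 0.276 0 0 0 -0.8"

```text
time_s: 12.72
ee_pos: [499.8, -209.4, 189.2]
ee_rot: [-179.9, -0.0, 80.0]
force: [-0.0, 0.6, -6.7]
gripper_width: 19.2
gripper_force: 40.0
```

Request:
send_rows --pt "0.001 0.01 0 0 0 0 -0.8" --pt "0.004 0.04 0 0 0 0 -0.8" --pt "0.009 0.09 0 0 0 0 -0.8" --pt "0.014 0.15 0 0 0 0 -0.8" --pt "0.02 0.21 0 0 0 0 -0.8" --pt "0.026 0.27 0 0 0 0 -0.8" --pt "0.031 0.33 0 0 0 0 -0.8" --pt "0.037 0.39 0 0 0 0 -0.8" --pt "0.042 0.45 0 0 0 0 -0.8" --pt "0.048 0.51 0 0 0 0 -0.8" --pt "0.053 0.57 0 0 0 0 -0.8" --pt "0.059 0.62 0 0 0 0 -0.8" --pt "0.062 0.66 0 0 0 0 -0.8" --pt "0.065 0.69 0 0 0 0 -0.8" --pt "0.067 0.702 0 0 0 0 -0.8" --pt "0.067 0.702 0 0 0 0 -0.8" --pt "0.067 0.702 0 0 0 0 -0.8"

```text
time_s: 14.85
ee_pos: [533.8, 140.7, 189.4]
ee_rot: [-180.0, 0.0, 80.0]
force: [-0.1, -0.4, -6.2]
gripper_width: 19.2
gripper_force: 40.0
```

```bash
python3 - <<'E'
from h import *
s=env.state(); print(s["ee_pos"],s["ee_rot"],s["force"],s["gripper_width"])
f=eyes.grab_frame("scene"); P=cloud(f); save(f,"s2")
c=f["pixels"][110:280,200:400,::-1]; cv2.imwrite("pics/s2c.png",cv2.resize(c,None,fx=3,fy=3))
f=eyes.grab_frame("top"); P=cloud(f); X,Y,Z=P.transpose(2,0,1)
q=(f["depth"]>0)&(np.hypot(X-536,Y-142)<85)&(Z>145)&(Z<182); q2=P[q]
print(len(q2),cv2.minEnclosingCircle(q2[:,:2].astype(np.float32)),np.percentile(q2[:,2],[5,50,95]))
A=np.c_[q2[:,:2]-[536,142],np.ones(len(q2))]; print(np.linalg.lstsq(A,q2[:,2],rcond=None)[0])
E
```

```text
[533.7813255  140.72603021 189.43232131] [-1.79994758e+02  3.10319787e-02  7.99749529e+01] [-0.07165794 -0.39465091 -6.18108404] 19.226027642560226
315 ((534.47607421875, 142.6887664794922), 68.72602081298828) [154.50500178 157.99796653 160.78192685]
[-2.23092484e-03  1.69498166e-04  1.57765132e+02]
```

View pics/s2c.png

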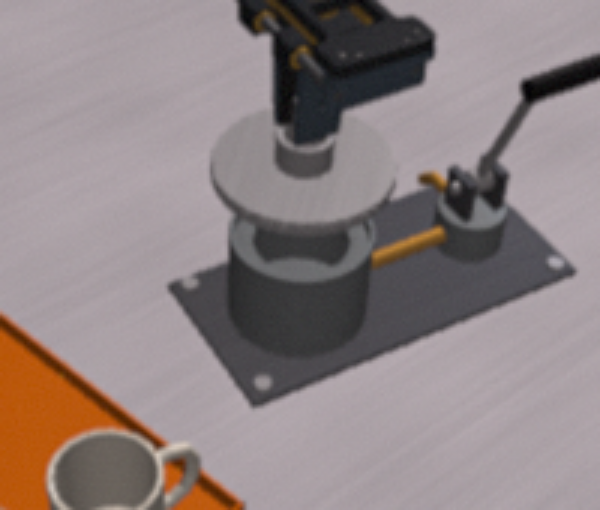

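The crop shows the pair hanging level over the tin (disc 305,170; tin 300,250). The top view puts the cover 2 mm short of the tin axis in x, so I correct that and lower.

Request:
send_rows --pt "0.004 0.001 -0.01 0 0 0 -0.8" --pt "0.004 0.001 -0.03 0 0 0 -0.8" --pt "0.004 0.001 -0.05 0 0 0 -0.8" --pt "0.004 0.001 -0.065 0 0 0 -0.8" --pt "0.004 0.001 -0.08 0 0 0 -0.8" --pt "0.004 0.001 -0.09 0 0 0 -0.8" --pt "0.004 0.001 -0.1 0 0 0 -0.8" --pt "0.004 0.001 -0.107 0 0 0 -0.8" --pt "0.004 0.001 -0.112 0 0 0 -0.8" --pt "0.004 0.001 -0.116 0 0 0 -0.8" --pt "0.004 0.001 -0.119 0 0 0 -0.8" --pt "0.004 0.001 -0.119 0 0 0 -0.8"

```text
time_s: 16.45
ee_pos: [535.8, 141.9, 129.9]
ee_rot: [-180.0, 0.0, 80.0]
force: [0.1, 0.8, -5.8]
gripper_width: 19.4
gripper_force: 40.0
```

Request:
send_rows --pt "0 0 -0.002 0 0 0 -0.8" --pt "0 0 -0.004 0 0 0 -0.8" --pt "0 0 -0.004 0 0 0 -0.8" --pt "0 0 -0.004 0 0 0 -0.8"

```text
time_s: 16.95
ee_pos: [536.0, 142.0, 129.3]
ee_rot: [179.9, -0.0, 80.0]
force: [-2.5, -0.5, 5.1]
gripper_width: 19.1
gripper_force: 40.0
```

Contact is at 129.3, just where seating was predicted (129). Release, hold, then rise for a look.

Request:
send_rows --pt "0 0 0.003 0 0 0 -0.4" --pt "0 0 0.003 0 0 0 0.1" --pt "0 0 0.003 0 0 0 0.4" --pt "0 0 0.003 0 0 0 0.4" --pt "0 0 0.003 0 0 0 0.4" --pt "0 0 0.003 0 0 0 0.4" --pt "0 0 0.06 0 0 0 0.5" --pt "0 0 0.12 0 0 0 0.5" --pt "0 0 0.24 0 0 0 0.5" --pt "0 0 0.3 0 0 0 0.5" --pt "0 0 0.3 0 0 0 0.5" --pt "0 0 0.3 0 0 0 0.5"

```text
time_s: 18.45
ee_pos: [535.1, 141.8, 276.5]
ee_rot: [-179.9, 0.1, 80.0]
force: [-0.4, 0.2, -0.3]
gripper_width: 68.1
gripper_force: 0.0
```

```bash
python3 - <<'E'
from h import *
s=env.state(); print(s["ee_pos"],s["gripper_width"])
f=eyes.grab_frame("wrist"); save(f,"w4"); P=cloud(f,s); Z=P[...,2]
rr=np.hypot(P[...,0]-535,P[...,1]-141); ok=f["depth"]>0
for lo,hi,R in((150,160,25),(121,128,35),(92,103,90)):
    Q=P[ok&(Z>lo)&(Z<hi)&(rr<R)]
    if len(Q):
        print(lo,len(Q),cv2.minEnclosingCircle(Q[:,:2].astype(np.float32)),np.median(Q[:,2]), np.linalg.lstsq(np.c_[Q[:,:2]-[535,141],np.ones(len(Q))],Q[:,2],rcond=None)[0])
E
```

```text
[535.13210105 141.75077621 276.5031786 ] 68.08418944865353
150 420 ((535.5890502929688, 142.64837646484375), 9.838166236877441) 153.17406263271909 [ 4.21848503e-03 -1.05179423e-02  1.53166116e+02]
121 796 ((535.5816650390625, 142.5635986328125), 21.782678604125977) 123.04468888758561 [-3.05011162e-03  2.13183433e-03  1.23062890e+02]
92 13308 ((535.3385009765625, 142.72265625), 68.85963439941406) 97.31053074968257 [-1.10934164e-03  1.76843968e-03  9.73069031e+01]
```

View pics/w4.png

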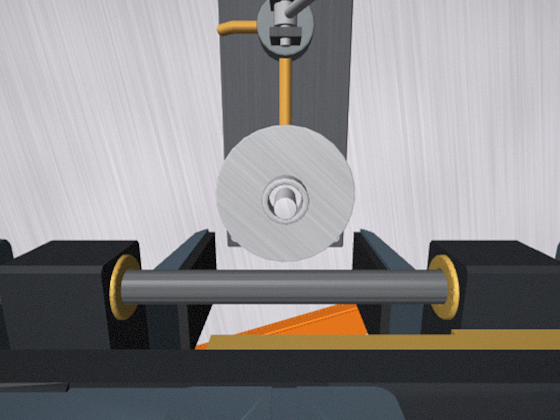

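Lids are seated: level, stem top 64 mm above the rim as required, centred within 1.5 mm. Collar at (285,200) is in line with the fingers, so I take it.

Request:
send_rows --pt "0.001 0.0016 -0.1 0 0 0 0.5" --pt "0.001 0.0016 -0.2 0 0 0 0.5" --pt "0.001 0.0016 -0.28 0 0 0 0.5" --pt "0.001 0.0016 -0.32 0 0 0 0.5" --pt "0.001 0.0016 -0.34 0 0 0 0.5" --pt "0.001 0.0016 -0.347 0 0 0 0.5" --pt "0.001 0.0016 -0.347 0 0 0 0.3" --pt "0.001 0.0016 -0.347 0 0 0 0.1" --pt "0.001 0.0016 -0.347 0 0 0 -0.2" --pt "0.001 0.0016 -0.347 0 0 0 -0.2" --pt "0.001 0.0016 -0.347 0 0 0 -0.2" --pt "0.001 0.0016 -0.347 0 0 0 -0.2" --squeeze 30

```text
time_s: 20.0
ee_pos: [536.6, 142.8, 105.2]
ee_rot: [179.9, -0.0, 80.0]
force: [-0.7, 0.9, 5.9]
gripper_width: 43.6
gripper_force: 30.0
```

Request:
send_rows --pt "0 0 0.004 0 0 0 -0.2" --pt "0 0 0.012 0 0 0 -0.2" --pt "0 0 0.025 0 0 0 -0.2" --pt "0 0 0.04 0 0 0 -0.2" --pt "0 0 0.06 0 0 0 -0.2" --pt "0 0 0.08 0 0 0 -0.2" --pt "0 0 0.1 0 0 0 -0.2" --pt "0 0 0.12 0 0 0 -0.2" --pt "0 0 0.14 0 0 0 -0.2" --pt "0 0 0.16 0 0 0 -0.2" --pt "0 0 0.18 0 0 0 -0.2" --pt "0 0 0.19 0 0 0 -0.2" --pt "0 0 0.19 0 0 0 -0.2" --pt "0 0 0.19 0 0 0 -0.2" --pt "0 0 0.19 0 0 0 -0.2"

```text
time_s: 21.88
ee_pos: [536.1, 142.7, 199.0]
ee_rot: [-180.0, 0.0, 80.0]
force: [0.2, 0.2, -2.4]
gripper_width: 43.1
gripper_force: 30.0
```

```bash
python3 - <<'E'
from h import *
s=env.state(); print(s["ee_pos"],s["force"],s["gripper_width"],s["gripper_force"])
f=eyes.grab_frame("scene"); P=cloud(f); X,Y,Z=P.transpose(2,0,1)
c=f["pixels"][90:260,200:420,::-1]; cv2.imwrite("pics/s3c.png",cv2.resize(c,None,fx=3,fy=3))
q=P[(f["depth"]>0)&(np.hypot(X-536,Y-142)<13)&(Z>125)&(Z<163)]; print(len(q),np.median(q,0),q.max(0)) if len(q) else 0
f=eyes.grab_frame("top"); P=cloud(f); X,Y,Z=P.transpose(2,0,1)
q=P[(f["depth"]>0)&(np.hypot(X-536,Y-142)<80)&(Z>170)&(Z<205)]
print(len(q),cv2.minEnclosingCircle(q[:,:2].astype(np.float32)),np.linalg.lstsq(np.c_[q[:,:2]-[536,142],np.ones(len(q))],q[:,2],rcond=None)[0])
E
```

```text
[536.11121636 142.66193339 199.02759394] [ 0.24396276  0.16917057 -2.36983781] 43.14946031758938 29.999370016157627
8 [543.43120543 137.04646742 127.01759694] [545.79681369 142.82867152 129.28429118]
316 ((530.3701171875, 116.3992919921875), 62.352996826171875) [1.34640899e-02 1.21940990e-02 1.92196740e+02]
```

View pics/s3c.png

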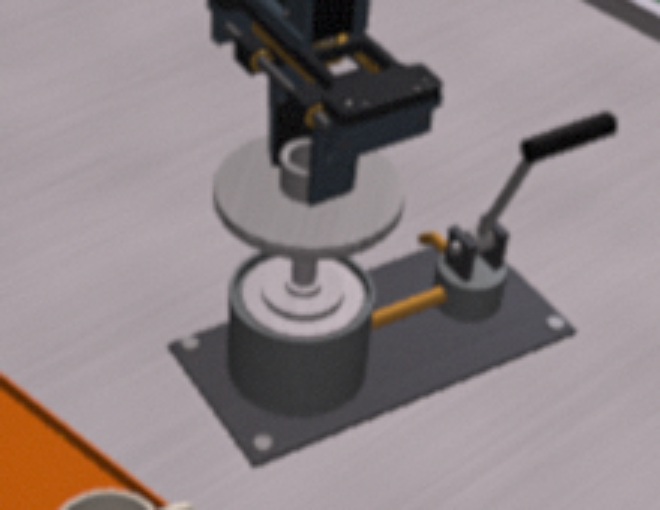

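The dust cover is held level with the inner lid seated in the tin and the lever home. It rose 94 mm, so its collar is about 66 mm above the stem point. Handing in.

```bash
python3 -c "
from h import *
print(env.job_done())"
```

```text
the job is handed in; nothing more can be done
None
```

I handed the job in at about 22 s with every step carried out; the judge returned no verdict. By my measurements the lever was pulled to about 0.81 rad and eased home, the inner lid is seated in the tin, and the dust cover is held level about 66 mm above the stem point.

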